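Fit the injector sleeve and set the gland nut

TASK

Slide the long, wide-bored ceramic sleeve through the knurled nut and over the fitting's locating pin until it stands fully home, and let go of it. Then screw the knurled nut down clockwise until it bottoms out, back it off a quarter turn, and finish there still gripping the nut: do not let go of it at the end. Leave the short sleeve, the bottle, the jar and the screwdriver where they are.

Things in the scene. Friction and masses are not known exactly. Their poses are not given: they have to be found in the camera images.
- fitting: Aluminium gland fitting fixed to the bench: base plate 110 x 110 x 12 mm, a column 36 mm across on it up to z = 50 mm, and an upright steel locating pin 8 mm in diameter on its axis, from 50 mm to its tapered tip at 95 mm (the taper takes the last 6 mm, down to 3 mm across). Origin: centre of the underside, on the bench; z up along the pin.
- seat (a point): The flat seat at the foot of the locating pin, on the fitting's axis, 50 mm above the bench; z up. A sleeve that is home stands on it with the pin inside its bore.
- nut_center (a point): Centre of the knurled steel nut, at mid height on the pin's axis; turns with the nut, x axis towards the dark index mark on its top face. The nut is round, 44 mm across, 22 mm high, with an open 26 mm bore around the pin, already started on its thread. The column below it is narrower, so fingertips may reach past its lower edge, down to the base plate.
- nut (a joint): Turn of the nut in rad, growing clockwise seen from above (screwing down); 5.0 is bottomed out, a hard stop, the nut then 50 to 72 mm above the bench; unscrewing raises it 6 mm per turn. It starts between 2.4 and 3.6, so 1.4 to 2.6 rad remain: usually more than one grasp. Stiff (about 0.06 N m friction), it stays where it is left.
- sleeve: The long white ceramic sleeve, a plain tube: 54 mm long, 18 mm outside diameter, bore 11 mm, 35 g, standing upright on the dark tray (its floor is 4 mm above the bench, its rim 9 mm). Origin: centre of its lower end; z along the tube. Home in the fitting its top stands 104 mm above the bench, 32 mm above the bottomed nut.
- short_sleeve: The short white ceramic sleeve: 38 mm long, 18 mm outside diameter, bore only 5.6 mm, too narrow for the pin; stands upright on the same tray, 85 to 105 mm from the long one. Origin: centre of its lower end. To be left alone.
- bottle: White plastic bottle, 56 mm across, 115 mm high, beyond the fitting. Origin: centre of its underside. To be left alone.
- jar: Glass jar with white lid, 60 mm across, 60 mm high. Origin: centre of its underside. To be left alone.
- driver: Screwdriver lying on the bench beyond the tray, its blade towards the robot's left. Origin: its middle, on the bench. To be left alone.
Not all that is in view belongs to the job. Leave any orange look-alike of the sleeve alone.

How it is judged:
On the way, in this order (a step that is already met when the one before it is completed fails the run):
1. the long sleeve stands home on the seat, over the pin, and is let go (z of sleeve in the frame of seat between -0.003 and 0.003 m and horizontal distance between sleeve and seat below 0.004 m and angle between sleeve's own z axis and vertical below 0.12 rad and contact force between the fingers and sleeve below 0.2 N), for 0.2 s.
2. the nut is screwed down until it bottoms out (value of joint nut above 4.92 rad), for 0.1 s.
At the end, for the whole second after the job is handed in: The nut has been bottomed out and then backed off a quarter turn, to within 17 degrees (joint 3.13 to 3.73), is at rest and is gripped by the fingers with more than 5 N; the long sleeve still stands on the seat over the pin (within 3 mm in height, 4 mm sideways, 7 degrees upright) (value of joint nut between 3.13 and 3.73 rad and velocity of joint nut between -0.05 and 0.05 rad/s and contact force between the fingers and nut above 5 N and z of sleeve in the frame of seat between -0.003 and 0.003 m and horizontal distance between sleeve and seat below 0.004 m and angle between sleeve's own z axis and vertical below 0.12 rad); the arm keeps its last pose, push and grip.
It fails at once if the short sleeve, bottle, jar or screwdriver is moved by more than 20 mm (distance of any of short_sleeve, bottle, jar, driver from where it was at the start of the episode above 0.02 m).
It also fails if it takes over 54 s, if anything falls off the work surface, if the arm or the gripper's body presses on something with over 40 N, if the wrist force passes 120 N, or if a joint passes its speed limit or range.

ROBOT

A 7-joint arm with a two-finger parallel gripper is mounted at the origin on the work surface. World frame = base frame: x ahead of the robot, y to its left, z up, the work surface at z = 0. Lengths are in m, angles in rad, forces in N, time in s.
With the tool pointing down it reaches from about 0.4 to 0.85 m from the base axis. Payload 10.4 kg.
Tool frame: the origin (TCP) lies midway between the tips of the shut fingers; the grasp point (between the pads) lies 19 mm behind it; z points along the fingers, x is the direction in which the jaws open and shut, and the axes are right-handed (so a half turn about z gives the same grasp; the last joint's range is limited). The gripper opens to 85 mm and grips with 20 to 120 N. Pads are 22 mm wide; open, the fingers measure 114 mm over their backs; the gripper's body (76 mm by 85 mm) begins 54 mm behind the grasp point. The pads swing forward as they close: fully open they stand 13 mm farther back than shut.
Start: joints at [1.273, 0.332, -0.065, 1.46, 0.022, 1.35, -0.088], TCP at [0.17, -0.602, 0.231] pointing down, gripper open.
Joint ranges: [-2.6, 2.6], [-0.5, 2.12], [-1.47, 1.34], [0.16, 2.42], [-1.27, 4.41], [0.06, 2.06], [-2.6, 2.6]. Speed limits (rad/s): [2.22, 2.22, 2.79, 2.79, 3.14, 3.14, 3.14].

INTERFACE

Orientations are given as a unit quaternion [x, y, z, w].
In Python, from workcell import monitor, eyes, ticket, models gives the robot as it stands.
- The arm moves only by the tool servo_tool, never from a script. Its argument "motion" is a list of rows, each a list of 7 numbers: the opening, from 0 (shut) to 1 (fully open), then the shift along the tool's x, y, z in m, then the turn, a rotation vector about the tool's x, y, z in degrees. In form: [[fingers, tx, ty, tz, rx, ry, rz], ...]. A call has 1 to 20 rows; each row is the pose to reach, as a shift and turn from the pose commanded when the call began, along the tool's axes at that moment; what a row does not reach only later rows make up. A row lasts 1/8 s, in which the tool goes at most 62.5 mm and 10.7 degrees, less where a joint would pass 70% of its speed; a pose out of reach is approached as far as the arm can. A call with a gripper value outside its range is refused whole. The fingers move at their own pace and stop on an object; "grip_force" is the grip in N (left out, the last holds). Time passes only in rows, so rows that repeat a pose let the fingers close. It gives the time, the measured TCP pose, the force and the opening at its end, in the units of the state.
- monitor.get_obs(): the state, without advancing time (a new reading comes with each control period).
- eyes.camera(name): name is "scene" or "top" or "wrist"; returns (picture, depth): 384x512x3 uint8, blue, green, red; 384x512 float32, m along the optical axis (not along the pixel's ray), 0 where there is no reading.
- eyes.camera_info(name): a dict with "intrinsics" (3x3 intrinsics, pixels), "extrinsics" (4x4, takes a point from world to camera coordinates); the wrist camera has in their place "tool_from_camera" (4x4, takes a point from camera to tool coordinates, whose origin is the TCP and whose axes are the tool frame's). Camera axes: x right, y down, z forward; pixel columns grow to the right and rows downward; lengths in m; the calibration is good to about 2 mm. The wrist camera is an equidistant fisheye: a pixel r from the principal point sees the ray r / f radians off the axis. A picture is of the moment at which its call begins: read the wrist's pose just before it. camera_info takes no time and is no camera call.
- ticket.hand_in(): hands the job in, once; it reports no verdict.
Trained networks look in the newest picture that a camera, given by its name, has taken for a name from the list of things; names that differ only in an ending like _2 or _b are one class to them, and where a whole thing is asked for, a point or a joint stands for the part that bears it (a point fixed in the world has none). Each returns a list of dicts, best first, with "confidence" (0 to 1); they miss things now and then, are a little off and sometimes report something else, mostly with a low value. They report only what shows in the picture. A call takes as long as a camera call. They do not tell look-alikes from the thing itself.
- models.boxes_of(camera, thing): "point" ([x, y, z] in m, in the coordinates of the camera as it stood for that picture, good to about 4 mm: the middle of the surface that is visible of it).
The state is a dict: "clock": time; "joint_pos": joint angles; "joint_velocities": joint speeds; "tau": joint torques, N m; "position": TCP position; "ee_rot": TCP orientation; "ft_force": force on the tool from outside, world axes, zero at the start; "torque": the same for the moment, N m; "grip_width": opening from 0.0 (shut) to 1.0 (fully open).
Only numpy, scipy, OpenCV 4.12 (cv2) and the standard library are available. Lean on these libraries where they do the work, as an engineer would, in place of code of your own. Each camera call takes 0.05 s, during which the arm holds its last target. There are 200 camera calls.

## Working session

There is one attempt and no reset: what is moved stays moved. The work goes in short steps, Python scripts to look and compute and a tool call to move; the robot and the scene stay as the last step left them, time stands still between calls to the robot, and variables do not carry over. Pictures are saved under pics/ and viewed, about 8 in all and at most 12, crops included, and the job is handed in when it is done.

Besides the shell and the picture viewer there is one more tool, called after "Emit:" by a JSON object that holds its "name" and its "arguments", one argument or row to a line. servo_tool: Moves the arm, as the interface text tells. Its arguments: {"type":"object","properties":{"motion":{"type":"array"},"grip_force":{"type":"number"}},"required":["motion"]}

```bash
mkdir -p pics; ls; cat > h.py <<'E'
import numpy as np,cv2
from workcell import monitor,eyes,ticket,models
from scipy.spatial.transform import Rotation as R
def w2c(n):
    i=eyes.camera_info(n); return np.array(i["intrinsics"]),np.array(i["extrinsics"])
def cloud(n,depth):
    K,E=w2c(n); v,u=np.mgrid[:384,:512]
    p=np.stack([(u-K[0,2])/K[0,0]*depth,(v-K[1,2])/K[1,1]*depth,depth,np.ones_like(depth)],-1)
    return (p@np.linalg.inv(E).T)[...,:3]
def tow(n,p):
    return (np.linalg.inv(w2c(n)[1])@np.append(p,1))[:3]
E
python3 - <<'E'
from h import *
o=monitor.get_obs();print(o)
for n in("scene","top"):
    b,d=eyes.camera(n);cv2.imwrite(f"pics/{n}0.png",b);np.save(f"{n}d.npy",d)
    for t in("fitting","nut_center","sleeve","short_sleeve","bottle","jar","driver"):
        print(n,t,[(np.round(tow(n,x["point"]),3).tolist(),round(x["confidence"],2)) for x in models.boxes_of(n,t)][:4])
a=[cv2.imread(f"pics/{n}0.png") for n in("scene","top")]
cv2.imwrite("pics/both.png",np.vstack([cv2.resize(x,(400,300)) for x in a]))
print(eyes.camera_info("wrist"))
E
```

```text
pics
{'clock': 0.0, 'joint_pos': array([ 1.27337856,  0.33287079, -0.0646771 ,  1.46095764,  0.0216051 ,
        1.349905  , -0.08847273]), 'joint_velocities': array([-1.03685644e-04, -6.63912089e-04, -1.14040585e-03, -2.50079651e-04,
        7.29832372e-04,  1.42336553e-03, -2.15579702e-05]), 'tau': array([ 6.39556074e-04, -6.25444794e+01,  4.96608554e-02, -3.91612244e+01,
        1.63272052e-02,  9.97160882e-03, -4.03206991e-05]), 'position': array([ 0.1694822 , -0.60118254,  0.23050876]), 'ee_rot': array([ 7.97307313e-01, -6.03573133e-01, -5.99555318e-04, -4.03416533e-04]), 'ft_force': array([-0.30217697, -0.3380705 ,  0.11053759]), 'torque': array([-0.01108297, -0.03326454,  0.00806372]), 'grip_width': 0.998506622791989}
scene fitting [([0.535, -0.202, 0.011], 0.64), ([0.523, -0.206, 0.073], 0.28)]
scene nut_center [([0.528, -0.203, 0.076], 0.58)]
scene sleeve [([0.618, 0.208, 0.039], 0.55), ([0.513, 0.23, 0.034], 0.48), ([0.527, 0.33, 0.034], 0.44), ([0.394, 0.214, 0.035], 0.43)]
scene short_sleeve [([0.51, 0.141, 0.034], 0.67)]
scene bottle [([0.734, -0.205, 0.072], 0.6), ([0.5
[... 227 characters left out ...]
 0.329, 0.041], 0.39)]
top short_sleeve [([0.499, 0.139, 0.045], 0.6)]
top bottle [([0.706, -0.208, 0.079], 0.81)]
top jar [([0.752, 0.029, 0.064], 0.57)]
top driver []
{'intrinsics': array([[297.31863964,   0.        , 259.60296329],
       [  0.        , 297.31863964, 190.66433623],
       [  0.        ,   0.        ,   1.        ]]), 'tool_from_camera': array([[ 9.99999826e-01, -1.92241301e-04, -5.57966920e-04,
         1.72460381e-04],
       [ 3.32650718e-04,  9.64562522e-01,  2.63854183e-01,
        -6.58461749e-02],
       [ 4.87470309e-04, -2.63854322e-01,  9.64562418e-01,
        -1.41570597e-01],
       [ 0.00000000e+00,  0.00000000e+00,  0.00000000e+00,
         1.00000000e+00]])}
```

View pics/both.png

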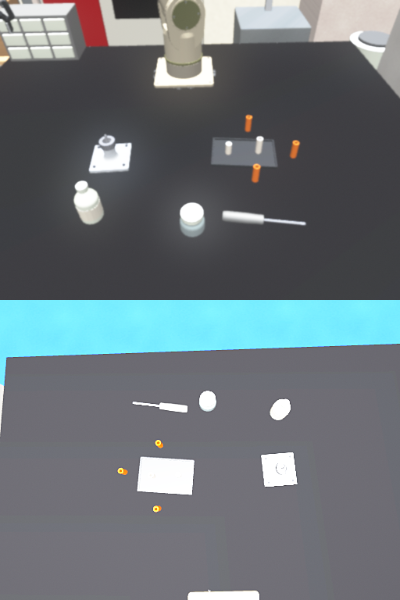

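```bash
python3 - <<'E'
from h import *
for n in("scene","top"):
    P=cloud(n,np.load(n+"d.npy")); K,E=w2c(n); print(n,"cam",np.linalg.inv(E)[:3,3].round(3))
    im=cv2.imread(f"pics/{n}0.png")
    m=(P[...,2]>0.022)&(P[...,2]<.13)&(P[...,0]>.3)&(P[...,0]<.9)&(abs(P[...,1])<.45)
    k,l,s,c=cv2.connectedComponentsWithStats(m.astype(np.uint8))
    for i in range(1,k):
        if s[i,4]<40: continue
        q=P[l==i]; zt=np.percentile(q[:,2],95); tp=q[q[:,2]>zt-.006]
        print(c[i].round(),s[i,4],"ztop",zt.round(3),"top c",((tp[:,:2].max(0)+tp[:,:2].min(0))/2).round(3),"ext",np.ptp(tp[:,:2],axis=0).round(3),"bgr",im[l==i].mean(0).round())
E
```

```text
scene cam [1.237 0.055 0.682]
[317. 154.] 99 ztop 0.057 top c [0.39  0.215] ext [0.019 0.015] bgr [ 60. 123. 210.]
[138. 187.] 505 ztop 0.079 top c [ 0.515 -0.208] ext [0.046 0.044] bgr [192. 184. 181.]
[331. 183.] 127 ztop 0.06 top c [0.504 0.232] ext [0.017 0.017] bgr [208. 214. 218.]
[292. 187.] 85 ztop 0.044 top c [0.504 0.142] ext [0.018 0.015] bgr [219. 223. 226.]
[377. 187.] 121 ztop 0.057 top c [0.521 0.335] ext [0.018 0.017] bgr [ 59. 125. 211.]
[327. 218.] 130 ztop 0.056 top c [0.613 0.207] ext [0.02  0.017] bgr [ 65. 131. 216.]
[111. 258.] 1261 ztop 0.116 top c [ 0.722 -0.218] ext [0.025 0.025] bgr [223. 229. 229.]
[245. 279.] 981 ztop 0.063 top c [0.763 0.034] ext [0.053 0.051] bgr [228. 228. 223.]
[310. 275.] 423 ztop 0.028 top c [0.749 0.157] ext [0.03  0.098] bgr [231. 230. 229.]
top cam [0.429 0.039 1.063]
[266. 129.] 396 ztop 0.063 top c [0.762 0.031] ext [0.051 0.049] bgr [254. 254. 253.]
[359. 139.] 460 ztop 0.115 top c [ 0.718 -0.22 ] ext [0.024 0.025] bgr [254. 255. 255.]
[223. 137.] 188 ztop 0.027 top c [0.744 0.155] ext [0.029 0.096] bgr [255. 255. 255.]
[203. 184.] 50 ztop 0.055 top c [0.611 0.206] ext [0.016 0.014] bgr [ 53. 199. 252.]
[361. 215.] 273 ztop 0.077 top c [ 0.512 -0.209] ext [0.041 0.043] bgr [250. 250. 249.]
[156. 219.] 53 ztop 0.055 top c [0.52  0.333] ext [0.014 0.016] bgr [ 54. 190. 253.]
[194. 225.] 52 ztop 0.059 top c [0.502 0.23 ] ext [0.016 0.016] bgr [251. 253. 254.]
[228. 224.] 40 ztop 0.045 top c [0.502 0.14 ] ext [0.013 0.016] bgr [254. 255. 255.]
[201. 267.] 43 ztop 0.056 top c [0.391 0.213] ext [0.015 0.016] bgr [ 73. 206. 254.]
```

Look-alikes in the scene picture (full-resolution pixels): the long white sleeve at (331,183), top at z 0.06; the short white one at (292,187), top at 0.044; orange copies at (317,154), (377,187) and (327,218). I choose (331,183). It is white and its top matches 58 mm. On the way there I'll look at the fitting from above.

```bash
cat >> h.py <<'E'
def row(p,yaw):
    "shift/turn in present tool axes to TCP p with tool down, jaw axis at yaw (deg)"
    o=monitor.get_obs();A=R.from_quat(o["ee_rot"])
    y=np.radians(yaw);B=R.from_matrix(np.array([[np.cos(y),np.sin(y),0],[np.sin(y),-np.cos(y),0],[0,0,-1]]).T)
    print(p,yaw,(A.inv().apply(np.array(p)-o["position"])).round(4),(A.inv()*B).as_rotvec(degrees=True).round(1))
def wristcloud():
    o=monitor.get_obs();b,d=eyes.camera("wrist");i=eyes.camera_info("wrist");K=np.array(i["intrinsics"]);T=np.array(i["tool_from_camera"])
    v,u=np.mgrid[:384,:512];x=(u-K[0,2])/K[0,0];y=(v-K[1,2])/K[1,1];r=np.hypot(x,y)+1e-9
    s=np.tan(np.minimum(r,1.4))/r
    p=np.stack([x*s*d,y*s*d,d],-1)@T[:3,:3].T+T[:3,3]
    P=p@R.from_quat(o["ee_rot"]).as_matrix().T+o["position"];P[d==0]=np.nan
    return b,P
E
python3 -c "
from h import *
row([.45,-.30,.25],-22);row([.50,-.208,.25],-22)"
```

```text
[0.45, -0.3, 0.25] -22 [-0.2142 -0.3517 -0.0187] [  0.   -0.  -52.3]
[0.5, -0.208, 0.25] -22 [-0.2892 -0.4248 -0.0187] [  0.   -0.  -52.3]
```

Emit:
{"name": "servo_tool", "arguments": {
  "motion": [
    [1,-0.04,-0.06,-0.01,0,0,-9],
    [1,-0.07,-0.11,-0.015,0,0,-18],
    [1,-0.107,-0.175,-0.018,0,0,-26],
    [1,-0.14,-0.23,-0.019,0,0,-34],
    [1,-0.175,-0.29,-0.019,0,0,-42],
    [1,-0.214,-0.35,-0.019,0,0,-50],
    [1,-0.25,-0.385,-0.019,0,0,-52.3],
    [1,-0.28,-0.415,-0.019,0,0,-52.3],
    [1,-0.289,-0.425,-0.019,0,0,-52.3],
    [1,-0.289,-0.425,-0.019,0,0,-52.3],
    [1,-0.289,-0.425,-0.019,0,0,-52.3]
  ]
}}

```text
clock: 2.17
position: [0.4993, -0.2102, 0.2502]
ee_rot: [0.981, -0.192, -0.0, 0.0]
ft_force: [-0.3, -1.0, 0.2]
grip_width: 0.998
```

```bash
python3 - <<'E'
from h import *
b,P=wristcloud();np.save("wf.npy",P);cv2.imwrite("pics/wf.png",b)
row([.57,.0,.22],0);row([.503,.231,.18],24.7);print(monitor.get_obs()["joint_pos"])
z=P[...,2]
for lo,hi in((.006,.016),(.068,.082),(.085,.1)):
    q=P[(z>lo)&(z<hi)&(abs(P[...,0]-.513)<.09)&(abs(P[...,1]+.208)<.09)];print(lo,len(q))
    if len(q)>5:
        (c,wh,a)=cv2.minAreaRect(q[:,:2].astype(np.float32)*1000);print(np.round(c),np.round(wh),a,np.median(q[:,2]),q[:,:2].mean(0).round(4))
E
```

```text
[0.57, 0.0, 0.22] 0 [-0.0137 -0.2214  0.03  ] [  0.    0.  -22.1]
[0.503, 0.231, 0.18] 24.7 [-0.1629 -0.4102  0.0699] [  0.    0.  -46.8]
[ 0.7669063   0.17601163 -0.50809845  1.63245959  0.08801355  1.35608749
 -0.13989367]
0.006 5531
[ 513. -209.] [110. 110.] 3.120614528656006 0.010956389494438501 [ 0.5135 -0.205 ]
0.068 848
[ 513. -209.] [43. 43.] 67.87686920166016 0.0726240064824072 [ 0.5131 -0.2085]
0.085 46
[ 513. -209.] [7. 6.] 68.29090118408203 0.0902483725039204 [ 0.5131 -0.2083]
```

View pics/wf.png

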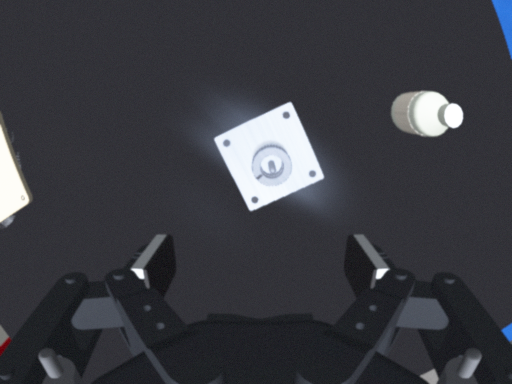

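The wrist view shows the fitting, nut and pin at pixel (271,165), the index mark near (258,178) and the bottle at (430,112). Three fits put the axis at (0.513, -0.209). Now to the sleeve.

Emit:
{"name": "servo_tool", "arguments": {
  "motion": [
    [0.6,-0.004,-0.055,0.008,0,0,-5],
    [0.6,-0.008,-0.11,0.015,0,0,-11],
    [0.6,-0.012,-0.165,0.022,0,0,-17],
    [0.6,-0.014,-0.22,0.03,0,0,-22],
    [0.6,-0.05,-0.27,0.04,0,0,-28],
    [0.6,-0.09,-0.315,0.05,0,0,-34],
    [0.6,-0.13,-0.362,0.06,0,0,-41],
    [0.6,-0.163,-0.41,0.07,0,0,-46.8],
    [0.6,-0.163,-0.41,0.07,0,0,-46.8],
    [0.6,-0.163,-0.41,0.07,0,0,-46.8],
    [0.6,-0.163,-0.41,0.07,0,0,-46.8]
  ]
}}

```text
clock: 3.6
position: [0.5035, 0.2309, 0.1803]
ee_rot: [0.977, 0.213, 0.0, 0.0]
ft_force: [0.9, -0.9, -0.4]
grip_width: 0.599
```

```bash
python3 - <<'E'
from h import *
b,P=wristcloud();np.save("ws.npy",P);cv2.imwrite("pics/ws.png",b)
z=P[...,2]
for cx,cy,lo,hi in((.503,.231,.05,.065),(.503,.231,.02,.065),(.503,.141,.036,.05)):
    q=P[(z>lo)&(z<hi)&(abs(P[...,0]-cx)<.03)&(abs(P[...,1]-cy)<.03)]
    (c,wh,a)=cv2.minAreaRect(q[:,:2].astype(np.float32)*1000);print(len(q),np.round(c,1),np.round(wh),np.percentile(q[:,2],95),q[:,:2].mean(0).round(4))
print(monitor.get_obs()["joint_pos"])
E
```

```text
217 [501.5 231.9] [17. 17.] 0.05784643687717694 [0.5015 0.2323]
388 [501.5 232.2] [17. 17.] 0.057530298814518516 [0.5011 0.2329]
204 [502.4 142.2] [17. 17.] 0.04168598228566972 [0.5023 0.1427]
[ 0.21151746  0.32524698 -0.86082835  1.68461975  0.25899991  1.25097206
 -0.27565885]
```

View pics/ws.png

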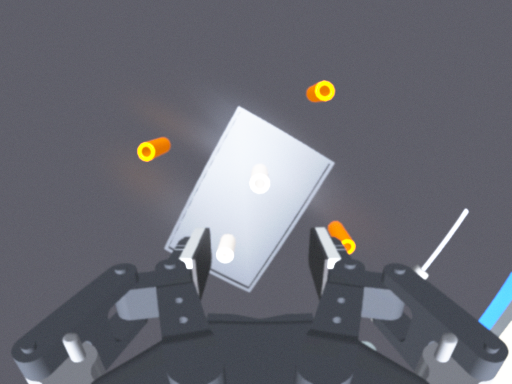

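The view shows the long sleeve at (260,183), top measured at 57.8 mm, and the short one at (225,248), top at 41.7 mm. Orange copies are at (320,92), (153,150) and (342,238). The choice is confirmed, and the fingers' corridor is clear.

Emit:
{"name": "servo_tool", "arguments": {
  "motion": [
    [0.6,-0.0014,-0.0017,0.05,0,0,0],
    [0.6,-0.0014,-0.0017,0.09,0,0,0],
    [0.6,-0.0014,-0.0017,0.12,0,0,0],
    [0.6,-0.0014,-0.0017,0.148,0,0,0],
    [0.6,-0.0014,-0.0017,0.148,0,0,0],
    [0.1,-0.0014,-0.0017,0.148,0,0,0],
    [0.1,-0.0014,-0.0017,0.148,0,0,0],
    [0.1,-0.0014,-0.0017,0.148,0,0,0],
    [0.1,-0.0014,-0.0017,0.148,0,0,0],
    [0.1,-0.0014,-0.0017,0.148,0,0,0]
  ],
  "grip_force": 40
}}

```text
clock: 4.9
position: [0.5014, 0.2343, 0.0337]
ee_rot: [0.977, 0.215, 0.001, 0.0]
ft_force: [-1.1, -1.3, 7.4]
grip_width: 0.194
```

Emit:
{"name": "servo_tool", "arguments": {
  "motion": [
    [0.1,0,0,-0.04,0,0,0],
    [0.1,0,0,-0.09,0,0,0],
    [0.1,0,0,-0.14,0,0,0],
    [0.1,0,0,-0.168,0,0,0],
    [0.1,0,0,-0.168,0,0,0],
    [0.1,0,0,-0.168,0,0,0]
  ]
}}

```text
clock: 5.65
position: [0.5001, 0.2338, 0.1998]
ee_rot: [0.977, 0.215, -0.0, 0.0]
ft_force: [-0.0, -1.0, -0.5]
grip_width: 0.195
```

```bash
python3 - <<'E'
from h import *
b,P=wristcloud();np.save("wg.npy",P)
b2,d=eyes.camera("scene");Q=cloud("scene",d)
o=monitor.get_obs();print(o["position"],o["grip_width"],o["joint_pos"].round(2))
K,E=w2c("scene");c=E@np.append(o["position"],1);u=K@c[:3];u=(u/u[2])[:2].astype(int);print(u)
crop=b2[max(0,u[1]-45):u[1]+45,u[0]-60:u[0]+60]
cv2.imwrite("pics/wg.png",np.vstack([cv2.resize(b,(533,400))[100:],cv2.resize(crop,(533,299))]))
row([.54,0,.2],0);row([.5131,-.2085,.17],-22)
E
```

```text
[0.49987034 0.23374452 0.1992312 ] 0.19436673849085273 [ 0.22  0.31 -0.87  1.66  0.24  1.29 -0.27]
[339 124]
[0.54, 0, 0.2] 0 [-0.0618  0.229  -0.0007] [ 0.   0.1 24.8]
[0.5131, -0.2085, 0.17] -22 [-0.1738  0.4069  0.0295] [ 0.   0.1 46.8]
```

View pics/wg.png

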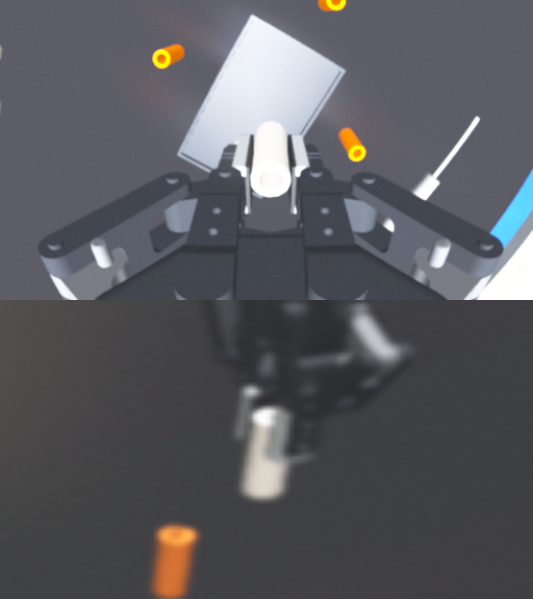

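Held: the sleeve is between the pads, top ring at about (270,180). Next I measure where it sits in the tool frame.

```bash
python3 - <<'E'
from h import *
o=monitor.get_obs();A=R.from_quat(o["ee_rot"])
for nm in("w","scene","top"):
    if nm=="w": b,P=wristcloud()
    else:
        b,d=eyes.camera(nm);P=cloud(nm,d)
    T=(P-o["position"])@A.as_matrix()
    m=(abs(T[...,0])<.0085)&(abs(T[...,1])<.02)&(T[...,2]<.045)&(T[...,2]>-.035)&(b.min(-1)>130)
    q=T[m];print(nm,len(q))
    if len(q)<10: continue
    print(" z range",np.percentile(q[:,2],[1,5,95,99]).round(4))
    for lo,hi in((-.03,-.015),(-.01,.0),(.003,.012),(.015,.024),(.024,.04)):
        s=q[(q[:,2]>lo)&(q[:,2]<hi)]
        if len(s)>8:print(lo,len(s),"x",np.percentile(s[:,0],[3,97]).round(4),"y",np.percentile(s[:,1],[3,97]).round(4))
    print(" cam in tool dir")
E
```

```text
w 2132
 z range [-0.0241 -0.0235  0.0228  0.0284]
-0.03 1012 x [-0.008   0.0071] y [-0.0062  0.0098]
-0.01 362 x [-0.0077  0.0069] y [-0.0063  0.0084]
0.003 172 x [-0.0079  0.0069] y [-0.0064 -0.0014]
0.015 150 x [-0.0079  0.0068] y [-0.0064 -0.0015]
0.024 88 x [-0.0076  0.0072] y [-0.0064 -0.0011]
 cam in tool dir
scene 129
 z range [-0.0264 -0.026   0.0255  0.0271]
-0.03 32 x [-0.0069  0.007 ] y [-0.      0.0119]
-0.01 15 x [-0.0018  0.0072] y [0.0079 0.0116]
0.003 26 x [-0.0012  0.0081] y [-0.0028  0.0122]
0.015 27 x [-0.0005  0.008 ] y [-0.0013  0.0115]
0.024 10 x [0.0017 0.0084] y [-0.0012  0.0104]
 cam in tool dir
top 0
```

Emit:
{"name": "servo_tool", "arguments": {
  "motion": [
    [0.1,-0.014,0.055,0,0,0,6],
    [0.1,-0.03,0.11,0,0,0,12],
    [0.1,-0.045,0.17,0,0,0,18.5],
    [0.1,-0.062,0.229,0,0,0,25],
    [0.1,-0.095,0.28,0.005,0,0,31],
    [0.1,-0.125,0.33,0.015,0,0,37],
    [0.1,-0.155,0.375,0.025,0,0,43],
    [0.1,-0.174,0.404,0.0295,0,0,46.8],
    [0.1,-0.174,0.404,0.0295,0,0,46.8],
    [0.1,-0.174,0.404,0.0295,0,0,46.8],
    [0.1,-0.174,0.404,0.0295,0,0,46.8],
    [0.1,-0.174,0.404,0.0295,0,0,46.8]
  ]
}}

```text
clock: 7.4
position: [0.5126, -0.2046, 0.171]
ee_rot: [0.982, -0.189, 0.0, -0.0]
ft_force: [-0.9, 0.2, 0.4]
grip_width: 0.191
```

```bash
cat > look.py <<'E'
from h import *
o=monitor.get_obs();A=R.from_quat(o["ee_rot"]);p=o["position"]
b,P=wristcloud();T=(P-p)@A.as_matrix()
m=(abs(T[...,0])<.012)&(abs(T[...,1])<.02)&(T[...,2]<.045)&(T[...,2]>-.035)&(b.min(-1)>130)
q=T[m];s=q[q[:,2]<-.02];w=P[m]
print("pos",p,"ftop x",np.percentile(s[:,0],[3,97]).round(4),"y",np.percentile(s[:,1],[3,97]).round(4),"z",np.percentile(q[:,2],[1,99]).round(4),len(s))
n=P[(P[...,2]>.068)&(P[...,2]<.082)&(np.hypot(P[...,0]-.513,P[...,1]+.2085)<.03)]
print("nut pts",len(n), n.min(0) if len(n) else"",n.max(0) if len(n) else"")
row([.5139,-.2065,p[2]],-22)
cv2.imwrite("pics/look.png",b)
E
python3 look.py
```

```text
pos [ 0.51264332 -0.2045933   0.17104647] ftop x [-0.0087  0.0072] y [-0.0055  0.0107] z [-0.0242  0.0288] 736
nut pts 1343 [ 0.49094258 -0.23139872  0.06802614] [ 0.53510587 -0.1867974   0.08178078]
[0.5139, -0.2065, np.float64(0.17104646747448854)] -22 [ 0.0019  0.001  -0.    ] [-0.  -0.   0.1]
```

Emit:
{"name": "servo_tool", "arguments": {
  "motion": [
    [0.1,0.0026,0.001,0.0,0,0,0],
    [0.1,0.0026,0.001,0.02,0,0,0],
    [0.1,0.0026,0.001,0.034,0,0,0],
    [0.1,0.0026,0.001,0.045,0,0,0],
    [0.1,0.0026,0.001,0.055,0,0,0],
    [0.1,0.0026,0.001,0.065,0,0,0],
    [0.1,0.0026,0.001,0.065,0,0,0]
  ]
}}

```text
clock: 8.32
position: [0.5139, -0.2074, 0.1051]
ee_rot: [0.982, -0.19, -0.001, -0.0]
ft_force: [0.7, 0.1, 0.0]
grip_width: 0.198
```

```bash
python3 look.py; python3 -c "
from h import *
o=monitor.get_obs();print(o['ft_force'],o['torque'],o['grip_width'])"
```

```text
pos [ 0.51387711 -0.20741601  0.10506551] ftop x [-0.0087  0.0072] y [-0.0055  0.0105] z [-0.0244  0.0339] 739
nut pts 1575 [ 0.49088733 -0.22558136  0.06806035] [ 0.53525787 -0.18690517  0.08195773]
[0.5139, -0.2065, np.float64(0.10506551016992581)] -22 [-0.0007 -0.0008  0.0006] [-0.  0.  0.]
[-0.93265328  0.48706334 -0.00836545] [-0.01959156  0.03396628 -0.01489446] 0.19361646155267345
```

View pics/look.png

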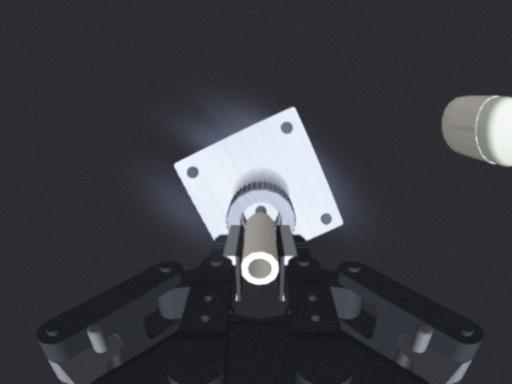

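The sleeve's lower end is centred over the nut bore near (261,213), there is no contact force, and no pin shows beside it. Lowering on.

Emit:
{"name": "servo_tool", "arguments": {
  "motion": [
    [0.1,0,-0.0006,0.008,0,0,0],
    [0.1,0,-0.0006,0.015,0,0,0],
    [0.1,0,-0.0006,0.02,0,0,0],
    [0.1,0,-0.0006,0.024,0,0,0],
    [0.1,0,-0.0006,0.0245,0,0,0]
  ]
}}

```text
clock: 9.0
position: [0.5143, -0.2069, 0.081]
ee_rot: [0.982, -0.19, -0.0, -0.0]
ft_force: [-0.6, 0.4, 0.1]
grip_width: 0.198
```

```bash
python3 look.py|head -1; python3 -c "
from h import *
o=monitor.get_obs();print(o['ft_force'],o['torque'],o['grip_width'])"
```

```text
pos [ 0.51434047 -0.20692528  0.08098806] ftop x [-0.0087  0.0073] y [-0.0055  0.0107] z [-0.0242  0.0315] 741
[ 1.43598474 -0.57726892 -0.20002976] [0.01678008 0.00986165 0.00656458] 0.19646769523181096
```

Emit:
{"name": "servo_tool", "arguments": {
  "motion": [
    [0.1,0,0,0.001,0,0,0],
    [0.3,0,0,0.001,0,0,0],
    [0.5,0,0,0.001,0,0,0],
    [0.5,0,0,0.001,0,0,0],
    [0.5,0,0,0.0,0,0,0],
    [0.8,0,0,-0.04,0,0,0],
    [1,0,0,-0.08,0,0,0],
    [1,0,0,-0.09,0,0,0],
    [1,0,0,-0.09,0,0,0]
  ]
}}

```text
clock: 10.18
position: [0.5146, -0.2071, 0.1716]
ee_rot: [0.982, -0.19, 0.0, 0.0]
ft_force: [0.0, -0.2, -1.0]
grip_width: 0.996
```

```bash
cat > chk.py <<'E'
from h import *
import sys
o=monitor.get_obs();print("t",o["clock"],o["position"],o["joint_pos"].round(2),o["torque"].round(3))
b,P=wristcloud();cv2.imwrite(f"pics/{sys.argv[1]}.png",b)
for nm,Q in(("w",P),("scene",cloud("scene",eyes.camera("scene")[1]))):
    d=np.hypot(Q[...,0]-.513,Q[...,1]+.2085)
    for lo,hi,r in((.095,.112,.02),(.066,.08,.03)):
        q=Q[(Q[...,2]>lo)&(Q[...,2]<hi)&(d<r)]
        if len(q)>5:print(nm,len(q),"ztop",np.percentile(q[:,2],[50,90]).round(4),"c",((q.min(0)+q.max(0))/2)[:2].round(4),np.ptp(q[:,:2],axis=0).round(3))
E
python3 chk.py rel
```

```text
t 10.175 [ 0.51464942 -0.20711646  0.17155429] [ 0.75  0.26 -0.52  1.71  0.14  1.21 -0.19] [ 0.045 -0.029 -0.077]
w 356 ztop [0.1023 0.1034] c [ 0.513  -0.2094] [0.018 0.018]
w 1307 ztop [0.0727 0.0737] c [ 0.513  -0.2091] [0.044 0.045]
scene 60 ztop [0.1017 0.1057] c [ 0.5142 -0.2085] [0.019 0.016]
scene 204 ztop [0.0744 0.0764] c [ 0.515  -0.2083] [0.045 0.045]
```

View pics/rel.png

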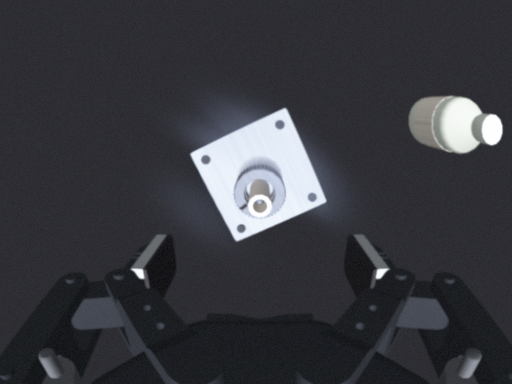

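The sleeve is home: its top is at 103.4 mm, within 1 mm of the axis, with the pin visible in its bore at (259,205). The bottle is untouched. Next I pre-rotate the wrist so that one grasp covers the whole turn.

Emit:
{"name": "servo_tool", "arguments": {
  "motion": [
    [1,-0.0008,0.0022,0,0,0,-10],
    [1,-0.0008,0.0022,0,0,0,-20],
    [1,-0.0008,0.0022,0,0,0,-30],
    [1,-0.0008,0.0022,0,0,0,-40],
    [1,-0.0008,0.0022,0,0,0,-50],
    [1,-0.0008,0.0022,0,0,0,-60],
    [1,-0.0008,0.0022,0,0,0,-70],
    [1,-0.0008,0.0022,0,0,0,-80],
    [1,-0.0008,0.0022,0,0,0,-90],
    [1,-0.0008,0.0022,0,0,0,-100],
    [1,-0.0008,0.0022,0,0,0,-110],
    [1,-0.0008,0.0022,0,0,0,-118],
    [1,-0.0008,0.0022,0,0,0,-118],
    [1,-0.0008,0.0022,0,0,0,-118]
  ]
}}

```text
clock: 12.02
position: [0.5126, -0.2086, 0.1707]
ee_rot: [0.67, 0.742, -0.0, -0.0]
ft_force: [-0.7, -0.1, -0.4]
grip_width: 0.997
```

```bash
python3 chk.py pre; python3 -c "
from h import *
o=monitor.get_obs();print(R.from_quat(o['ee_rot']).as_matrix().round(3))
row([.513,-.209,.046],-22+118)"
```

```text
t 12.025 [ 0.51262685 -0.20863566  0.17065744] [ 0.99  0.32 -0.8   1.7   0.24  1.23  1.8 ] [-0.035  0.015 -0.031]
w 360 ztop [0.1025 0.1035] c [ 0.5125 -0.21  ] [0.017 0.018]
w 1336 ztop [0.0727 0.0737] c [ 0.5129 -0.2095] [0.045 0.044]
scene 62 ztop [0.1021 0.1054] c [ 0.5142 -0.2081] [0.018 0.016]
scene 203 ztop [0.0744 0.0766] c [ 0.5145 -0.2084] [0.046 0.045]
[[-0.103  0.995 -0.   ]
 [ 0.995  0.103  0.   ]
 [ 0.    -0.    -1.   ]]
[0.513, -0.209, 0.046] 96 [-0.0004  0.0002  0.125 ] [-0.  -0.  -0.1]
```

Emit:
{"name": "servo_tool", "arguments": {
  "motion": [
    [1,-0.0004,0.0002,0.04,0,0,0],
    [1,-0.0004,0.0002,0.08,0,0,0],
    [1,-0.0004,0.0002,0.11,0,0,0],
    [1,-0.0004,0.0002,0.13,0,0,0],
    [1,-0.0004,0.0002,0.13,0,0,0],
    [0.3,-0.0004,0.0002,0.13,0,0,0],
    [0.3,-0.0004,0.0002,0.13,0,0,0],
    [0.3,-0.0004,0.0002,0.13,0,0,0],
    [0.3,-0.0004,0.0002,0.13,0,0,0],
    [0.3,-0.0004,0.0002,0.13,0,0,0]
  ],
  "grip_force": 60
}}

```text
clock: 13.38
position: [0.5138, -0.2092, 0.0427]
ee_rot: [0.669, 0.743, 0.0, 0.001]
ft_force: [-2.2, 1.8, 7.8]
grip_width: 0.496
```

```bash
python3 chk.py grip; python3 -c "
from h import *
o=monitor.get_obs();print(o['ft_force'],o['grip_width'],R.from_quat(o['ee_rot']).as_matrix()[:,0].round(3))"
```

```text
t 13.375 [ 0.51380875 -0.20915624  0.04269461] [ 0.92  0.47 -0.74  1.81  0.38  1.    1.7 ] [ 0.36   0.604 -0.022]
w 1236 ztop [0.101  0.1032] c [ 0.5114 -0.2099] [0.016 0.018]
w 5534 ztop [0.0727 0.0756] c [ 0.5104 -0.2088] [0.041 0.057]
scene 61 ztop [0.103 0.106] c [ 0.5145 -0.2128] [0.019 0.026]
scene 236 ztop [0.0743 0.0772] c [ 0.5158 -0.2072] [0.044 0.056]
[-3.20349558  2.18840458  8.37701038] 0.4949375592790514 [-0.105  0.994 -0.001]
```

View pics/grip.png

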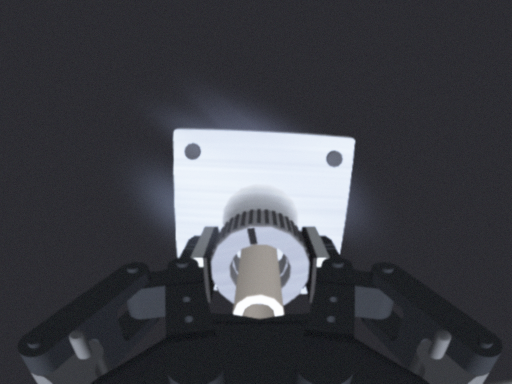

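The pads grip the nut, and the index mark shows at (252,236). Turning 80° clockwise, less than the minimum remaining.

Emit:
{"name": "servo_tool", "arguments": {
  "motion": [
    [0.3,0,0,0.0001,0,0,8],
    [0.3,0,0,0.0003,0,0,16],
    [0.3,0,0,0.0004,0,0,24],
    [0.3,0,0,0.0006,0,0,32],
    [0.3,0,0,0.0007,0,0,40],
    [0.3,0,0,0.0009,0,0,48],
    [0.3,0,0,0.001,0,0,56],
    [0.3,0,0,0.0012,0,0,64],
    [0.3,0,0,0.0013,0,0,72],
    [0.3,0,0,0.0014,0,0,80],
    [0.3,0,0,0.0014,0,0,80]
  ]
}}

```text
clock: 14.85
position: [0.5139, -0.209, 0.0413]
ee_rot: [0.99, 0.139, 0.001, 0.001]
ft_force: [-2.2, 1.7, 8.2]
grip_width: 0.497
```

```bash
cat > st.py <<'E'
from h import *
o=monitor.get_obs();x=R.from_quat(o["ee_rot"]).as_matrix()[:,0]
print("t",o["clock"],o["position"].round(4),"yaw",np.degrees(np.arctan2(x[1],x[0])).round(1),"F",o["ft_force"].round(1),"M",o["torque"].round(2),o["grip_width"].round(3),"j",o["joint_pos"].round(2))
E
python3 st.py
```

```text
Traceback (most recent call last):
  File "st.py", line 3, in <module>
    print("t",o["clock"],o["position"].round(4),"yaw",np.degrees(np.arctan2(x[1],x[0])).round(1),"F",o["ft_force"].round(1),"M",o["torque"].round(2),o["grip_width"].round(3),"j",o["joint_pos"].round(2))
                                                                                                                                                     ^^^^^^^^^^^^^^^^^^^^^
AttributeError: 'float' object has no attribute 'round'
```

Emit:
{"name": "servo_tool", "arguments": {
  "motion": [
    [0.3,0,0,0.0001,0,0,5],
    [0.3,0,0,0.0002,0,0,10],
    [0.3,0,0,0.0003,0,0,15],
    [0.3,0,0,0.0004,0,0,20],
    [0.3,0,0,0.0004,0,0,20],
    [0.3,0,0,0.0004,0,0,20]
  ]
}}

```text
clock: 15.6
position: [0.514, -0.209, 0.041]
ee_rot: [0.999, -0.034, 0.001, 0.0]
ft_force: [-2.2, 2.3, 8.2]
grip_width: 0.496
```

```bash
sed -i 's/o\["grip_width"\].round(3)/o["grip_width"]/' st.py; python3 st.py
```

```text
t 15.6 [ 0.514 -0.209  0.041] yaw -3.9 F [-2.2  2.3  8.2] M [ 0.39  0.53 -0.08] 0.4956038328508805 j [ 0.66  0.4  -0.42  1.83  0.2   0.95  0.09]
```

Emit:
{"name": "servo_tool", "arguments": {
  "motion": [
    [0.3,0,0,0.0001,0,0,5],
    [0.3,0,0,0.0002,0,0,10],
    [0.3,0,0,0.0003,0,0,15],
    [0.3,0,0,0.0004,0,0,20],
    [0.3,0,0,0.0004,0,0,20],
    [0.3,0,0,0.0004,0,0,20]
  ]
}}

```text
clock: 16.35
position: [0.514, -0.209, 0.0406]
ee_rot: [0.978, -0.207, 0.001, 0.0]
ft_force: [-2.2, 1.4, 8.2]
grip_width: 0.499
```

```bash
python3 st.py
```

```text
t 16.35 [ 0.514  -0.209   0.0406] yaw -23.9 F [-2.2  1.4  8.2] M [0.36 0.57 0.06] 0.4985939129419525 j [ 0.61  0.39 -0.36  1.83  0.17  0.95 -0.24]
```

Emit:
{"name": "servo_tool", "arguments": {
  "motion": [
    [0.3,0,0,0.0001,0,0,5],
    [0.3,0,0,0.0002,0,0,10],
    [0.3,0,0,0.0003,0,0,15],
    [0.3,0,0,0.0004,0,0,20],
    [0.3,0,0,0.0004,0,0,20],
    [0.3,0,0,0.0004,0,0,20]
  ]
}}

```text
clock: 17.1
position: [0.5142, -0.2089, 0.0404]
ee_rot: [0.928, -0.373, 0.001, 0.0]
ft_force: [-2.2, 0.5, 9.2]
grip_width: 0.493
```

```bash
python3 st.py; python3 chk.py turn
```

```text
t 17.1 [ 0.5142 -0.2089  0.0404] yaw -43.8 F [-2.2  0.5  9.2] M [0.19 0.57 1.64] 0.4925054981810415 j [ 0.56  0.38 -0.3   1.83  0.14  0.94 -0.57]
t 17.1 [ 0.51423914 -0.2089429   0.04042119] [ 0.56  0.38 -0.3   1.83  0.14  0.94 -0.57] [0.186 0.566 1.639]
w 1032 ztop [0.1011 0.1032] c [ 0.5185 -0.2049] [0.022 0.021]
w 5788 ztop [0.0709 0.078 ] c [ 0.5154 -0.2068] [0.051 0.051]
scene 48 ztop [0.101  0.1054] c [ 0.513  -0.2015] [0.024 0.024]
scene 202 ztop [0.0728 0.0768] c [ 0.516  -0.2033] [0.05  0.044]
```

View pics/turn.png

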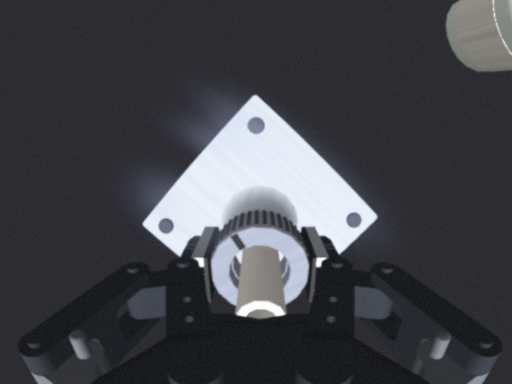

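The stop is reached: Mz jumped from 0.06 to 1.64 N m, and the mark slipped in the tool frame to (238,241). I measure the mark's azimuth before and at the stop, as the reference for backing off.

```bash
cat > mark.py <<'E'
from h import *
import sys
def az(b,P,c=None):
    if c is None: c=np.array([.513,-.209])
    d=P[...,:2]-c;r=np.hypot(*np.moveaxis(d,-1,0))
    m=(r>.0145)&(r<.020)&(P[...,2]>.068)&(P[...,2]<.0775);g=b.max(-1)
    m&=g<60
    a=np.degrees(np.arctan2(d[...,1],d[...,0]))[m]
    h,e=np.histogram(a,36,(-180,180));print(m.sum(),[(int(e[i]),int(h[i])) for i in np.argsort(-h)[:5]])
    k=e[h.argmax()]+5;q=a[abs((a-k+180)%360-180)<12];print("az",k+np.median((q-k+180)%360-180))
b,P=wristcloud();az(b,P)
E
python3 - <<'E'
import sys;sys.argv=["x"]
exec(open("mark.py").read())
E
python3 st.py
```

```text
0 [(-180, 0), (-170, 0), (-160, 0), (-150, 0), (-140, 0)]
az nan
t 17.25 [ 0.5142 -0.2089  0.0404] yaw -43.8 F [-3.4  0.7 10.3] M [0.15 0.59 1.59] 0.4904926231860863 j [ 0.56  0.38 -0.3   1.83  0.14  0.94 -0.57]
  return _methods._mean(a, axis=axis, dtype=dtype,
  ret = ret.dtype.type(ret / rcount)
```

```bash
cat > mark.py <<'E'
from h import *
import sys
def polar(b,pos,yaw,zt,c=(.5135,-.209)):
    "sample nut top annulus by projecting world points into the fisheye picture"
    i=eyes.camera_info("wrist");K=np.array(i["intrinsics"]);T=np.linalg.inv(np.array(i["tool_from_camera"]))
    y=np.radians(yaw);A=np.array([[np.cos(y),np.sin(y),0],[np.sin(y),-np.cos(y),0],[0,0,-1]]).T
    a=np.radians(np.arange(0,360,2));v=[]
    for r in(.0155,.017,.0185,.020):
        w=np.stack([c[0]+r*np.cos(a),c[1]+r*np.sin(a),np.full_like(a,zt)],-1)
        q=((w-pos)@A)@T[:3,:3].T+T[:3,3];h=np.hypot(q[:,0],q[:,1]);t=np.arctan2(h,q[:,2])*K[0,0]/h
        uv=np.stack([K[0,2]+q[:,0]*t,K[1,2]+q[:,1]*t],-1).astype(np.float32)
        v.append(cv2.remap(b,uv[None,:,0],uv[None,:,1],cv2.INTER_LINEAR)[0].mean(-1))
    v=np.mean(v,0);d=(np.degrees(a)-(yaw-90)+180)%360-180   # angle from tool +y
    ok=abs(d)>125;dd=d%360                                   # visible arc: away from sleeve
    o=np.argsort(dd);o=o[ok[o]]
    s=v[o];k=s.argmin();print("tool-y rel",dd[o][k],"val",s[k].round(),"world az",np.degrees(a)[o][k]);print(list(zip(dd[o].astype(int).tolist(),s.astype(int).tolist()))[::2])
if __name__=="__main__":
    polar(cv2.imread("pics/grip.png"),np.array([.5138,-.2092,.0427]),96,.074)
    o=monitor.get_obs();x=R.from_quat(o["ee_rot"]).as_matrix()[:,0]
    polar(eyes.camera("wrist")[0],o["position"],np.degrees(np.arctan2(x[1],x[0])),.0725)
E
python3 mark.py
```

```text
tool-y rel 194.0 val 59.0 world az 200.0
[(126, 198), (130, 198), (134, 199), (138, 200), (142, 201), (146, 202), (150, 201), (154, 200), (158, 201), (162, 202), (166, 202), (170, 203), (174, 203), (178, 203), (182, 203), (186, 194), (190, 67), (194, 58), (198, 157), (202, 203), (206, 202), (210, 203), (214, 202), (218, 201), (222, 201), (226, 201), (230, 201), (234, 202)]
tool-y rel 209.75708336623558 val 71.0 world az 76.0
[(125, 208), (129, 204), (133, 202), (137, 201), (141, 202), (145, 202), (149, 203), (153, 204), (157, 204), (161, 205), (165, 204), (169, 203), (173, 203), (177, 204), (181, 204), (185, 204), (189, 204), (193, 204), (197, 204), (201, 201), (205, 126), (209, 71), (213, 101), (217, 199), (221, 203), (225, 203), (229, 202), (233, 202)]
```

Before, the mark was at azimuth 199°; now it is at 76°. So the nut turned 123° (2.15 rad), with 17° of slip at the stop, as expected. Backing off 90°, target azimuth 166°.

Emit:
{"name": "servo_tool", "arguments": {
  "motion": [
    [0.3,0,0,-0.0001,0,0,-8],
    [0.3,0,0,-0.0003,0,0,-16],
    [0.3,0,0,-0.0004,0,0,-24],
    [0.3,0,0,-0.0005,0,0,-32],
    [0.3,0,0,-0.0007,0,0,-40],
    [0.3,0,0,-0.0008,0,0,-48],
    [0.3,0,0,-0.0009,0,0,-56],
    [0.3,0,0,-0.0011,0,0,-64],
    [0.3,0,0,-0.0012,0,0,-72],
    [0.3,0,0,-0.0013,0,0,-80],
    [0.3,0,0,-0.0015,0,0,-86],
    [0.3,0,0,-0.0015,0,0,-90],
    [0.3,0,0,-0.0015,0,0,-90],
    [0.3,0,0,-0.0015,0,0,-90]
  ]
}}

```text
clock: 19.05
position: [0.5138, -0.209, 0.0419]
ee_rot: [0.92, 0.391, 0.0, 0.001]
ft_force: [-5.2, 2.4, 12.6]
grip_width: 0.491
```

```bash
python3 st.py; python3 mark.py | sed -n 3p; python3 chk.py end
```

```text
t 19.05 [ 0.5138 -0.209   0.0419] yaw 46.1 F [-5.2  2.4 12.6] M [0.61 0.92 0.02] 0.4909455141178236 j [ 0.79  0.43 -0.58  1.82  0.28  0.97  0.9 ]
tool-y rel 209.94749132220772 val 64.0 world az 166.0
t 19.1 [ 0.51378229 -0.20893992  0.04185577] [ 0.79  0.43 -0.58  1.82  0.28  0.97  0.9 ] [ 0.632  0.896 -0.04 ]
w 1128 ztop [0.101  0.1033] c [ 0.5112 -0.2082] [0.015 0.015]
w 5661 ztop [0.0722 0.0768] c [ 0.5109 -0.2071] [0.05  0.051]
scene 12 ztop [0.1062 0.1113] c [ 0.5129 -0.2146] [0.017 0.027]
scene 137 ztop [0.0739 0.0765] c [ 0.5165 -0.2141] [0.045 0.043]
```

View pics/end.png

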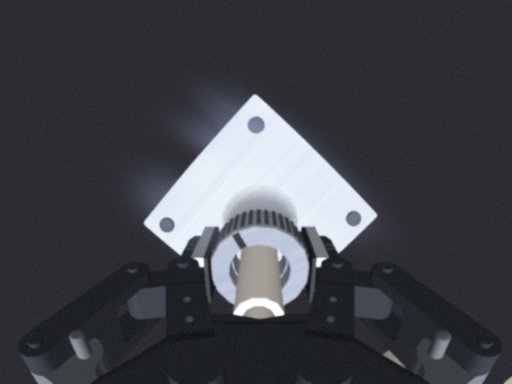

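The mark is at azimuth 166°, exactly 90° back, and the nut is still gripped. The sleeve is upright with its top at 103.3 mm.

```bash
python3 -c "
from h import *
print(ticket.hand_in())"
```

```text
the job is handed in; nothing more can be done
None
```

The job is done and handed in at about 19 s of the 54 s allowed; the hand-in gives no verdict.

- **Sleeve:** I slid the long white sleeve through the nut onto the pin and let go. After release its top measured 103.4 mm, within about 1 mm of the axis. At the end it still measured 103.3 mm, though the grip partly hid it from the cameras then.
- **Nut down:** One grasp turned the nut clockwise about 123°, read from the index mark, until it hit the stop. The wrist torque jumped to 1.6 N m there and the pads slipped 17° on the nut. I don't have a direct reading of the nut joint, so the bottoming rests on that torque and slip.
- **Nut back:** I then backed it off. The mark went from 76° to 166°, exactly 90°, with no slip. The nut was left gripped at the commanded 60 N, and nothing was moving.
- **Other objects:** The short sleeve, bottle, jar and screwdriver were never touched as far as I could see. I did not measure their positions again at the end.

Checks that disagreed: the scene camera read about 2 to 3 mm differently in height. In the last pictures its sideways reading was thrown off by the fingers blocking its view. I relied on the wrist camera instead. At the end the gripper still presses lightly on the nut, with about 13 N on the wrist, well below the 120 N limit.

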